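# Clear the ground plate and hold the hardness probe on its mark

## Robot

A 6-joint arm with a two-finger parallel gripper is mounted at the origin on the work surface. World frame = base frame: x ahead of the robot, y to its left, z up, the work surface at z = 0. Lengths are in mm, angles in rad, forces in N, time in s.
With the tool pointing down it reaches from about 400 to 925 mm from the base axis. Payload 3.4 kg.
Tool frame: the origin (TCP) lies on the centre line of the jaws, within the pads' length; the fingertips stand 19 mm ahead of it and the grasp point (between the pads) is the TCP (manip.tip_reach is the distance from the TCP to the fingertips, in mm); z points along the fingers, y is the line along which they close (so a half turn about z gives the same grasp; the last joint's range is limited). The gripper opens to 85 mm and grips with 20 to 120 N. Pads are 22 mm wide; open, the fingers measure 114 mm over their backs; the gripper's body (76 mm by 85 mm) begins 54 mm behind the grasp point. The pads swing forward as they close: fully open they stand 13 mm farther back than shut.
Start: joints at [1.262, 0.307, 1.506, -0, 1.328, -0.073], TCP at [133.796, 559.223, 250.305] pointing down, gripper open.
Joint ranges: [-3.12, 3.12], [-1.05, 2.28], [0.14, 2.33], [-1.42, 4.57], [0.1, 2.73], [-2.68, 2.68]. Speed limits (rad/s): [2.57, 2.57, 3.14, 3.14, 3.14, 3.14].

## Interface

Orientations are given as a unit quaternion [x, y, z, w].
In Python, from station import monitor, eyes, ticket, manip gives the robot as it stands.
- The arm moves only by the tool move_arm, never from a script. Its argument "series" is a list of rows, each an object with "translation": the shift along the tool's x, y, z in units of 20 cm (1.0 is 20 cm), a list of three; "yaw": the turn about the tool's z in units of 4 degrees (1.0 is 4 degrees). In form: [{"translation": [dx, dy, dz], "yaw": yaw}, ...]. A call has 1 to 5 rows; each row shifts and turns the commanded pose from where the row before left it, along the tool's axes as they then stand; what a row does not reach is not made up. A row lasts 1/10 s, in which the tool goes at most 50 mm and 8.59 degrees, less where a joint would pass 70% of its speed; a pose out of reach is approached as far as the arm can. A call with a number of a shift or a turn outside -1 to 1 is refused whole. A call with a gripper value outside its range is refused whole. "jaw" is the opening, from 0 (shut) to 1 (fully open), set as the call begins (left out, the last holds). The fingers move at their own pace and stop on an object; "newtons" is the grip in N (left out, the last holds). Time passes only in rows, so rows that do not move let the fingers close. It gives the time, the measured TCP pose, the force, the opening and the grip force at its end, in the units of the state.
- monitor.sense(): the state, without advancing time (a new reading comes with each control period).
- eyes.camera(name): name is "side" or "top"; returns the picture (420x560x3 uint8, red, green, blue); there is no depth.
- eyes.camera_info(name): a dict with "K" (3x3 intrinsics, pixels), "world_from_camera" (4x4, takes a point from camera to world coordinates). Camera axes: x right, y up, looking along -z (the intrinsics and any distortion apply to the point x, -y, -z); pixel columns grow to the right and rows downward; lengths in mm; the calibration is good to about 2 mm. A picture is of the moment at which its call begins. camera_info takes no time and is no camera call.
- ticket.finish_job(): hands the job in; it is judged then, once.
The state is a dict: "t": time; "joint_positions": joint angles; "joint_velocities": joint speeds; "effort": joint torques, N m; "position": TCP position; "tool_rot": TCP orientation; "wrist_force": force on the tool from outside, world axes, zero at the start; "moment": the same for the moment, N m; "grip_width": finger opening in mm; "grip_force": force on a finger pad.
Only numpy, scipy, OpenCV 4.12 (cv2) and the standard library are available. Lean on these libraries where they do the work, as an engineer would, in place of code of your own. Each camera call takes 0.05 s, during which the arm holds its last target. There are 200 camera calls.

## Task

With the hand brush, sweep the three scrap pieces off the steel plate in the red vise into the grey tray at the plate's end, then stand the brush back on the bench on its bristles and let go of it. Only then take the orange spring-tip probe out of its holder and press its tip gently inside the blue ring on the plate, probe upright, until the brass tip is pushed about half way in (about 5 N); finish like that, still holding the probe on the mark. Do not touch the scrap with the gripper, and leave the oil bottle and the tape measure where they are.

Things in the scene. Friction and masses are not known exactly. Their poses are not given: they have to be found in the camera images.
- vise: low red vise, bolted down, holding a ground steel plate. Origin on the bench under the plate's centre; z up, y along the plate. Plate 110 (x) by 180 (y), flat top 70 above the bench; red jaws at x = +-56 to +-86, 62 high, y = +-75; base 210 (x), y = -90 to 100, 14 high; screw and tommy bar at x = -86 to -136, below 35 high. A grey scrap tray adjoins the plate's -y end (y = -90)
- tray (a point): centre of the floor of the grey open scrap tray, part of the vise (same axes). Inside 180 (x) by 88 (y), floor 4 above the bench, walls 3 thick, tops 64 above the bench; no wall towards the plate (+y), so scrap pushed over the plate's -y end drops in
- mark: blue painted ring on the plate's top, 20 inside and 32 outside diameter, flat. Origin at its centre on the plate's surface (70 above the bench)
- scrap_block: loose aluminium block offcut 28 x 22 x 20 high, 60 g, on the plate; origin at the centre of its underside
- scrap_slug: loose round brass slug, diameter 26, 20 high, 80 g, standing on the plate; origin at the centre of its underside
- scrap_angle: loose yellow angle-iron offcut 26 x 28 x 26 high, 9 thick, 50 g, on the plate; origin at the centre of its underside
- brush: hand brush on its bristles, 0.2 kg. Origin: centre of the bristles' underside; z up, y along its length. Stiff unyielding black bristle block 30 (x; 34 over tufts) by 130 (y), 0 to 29 high; pale wooden back 40 by 140, 28 to 46 high; on it a brown wooden rib to grip, 22 thick (x), 90 long (y), 46 to 87 high
- holder: black ring stand fixed to the bench, outer diameter 68, 75 high, bore 32, in which the probe hangs. Origin at the centre of its underside
- probe: hardness probe, 0.24 kg, hanging upright in the holder by its collar. Origin on its axis at the collar's underside, z up along the axis. Black collar diameter 46, z 0 to 8; orange round grip diameter 28, 8 to 68, black cap to 71; below, a steel barrel diameter 26 to -45, then a brass spring tip diameter 9 to -59 when not pressed
- plunger (a joint): how far the brass spring tip is pushed into the probe: 0 free, 0.010 m fully in; pushing it takes 0.5 N at the start and about 1 N more for each mm
- probe_point (a point): the outer end of the probe's brass spring tip, on its axis; its z axis is the probe's axis
- oil_bottle: loose yellow oil bottle, diameter 54, 120 high, at the back of the bench; origin at the centre of its underside; stays put
- tape_measure: loose yellow tape measure 70 x 65 x 35 high at the back of the bench; origin at the centre of its underside; stays put

How it is judged (in metres and radians):
On the way, in this order (a step that is already met when the one before it is completed fails the run):
1. all three scrap pieces swept off the plate into the tray, the probe still in its holder (y of scrap_block in the frame of vise between -0.182 and -0.088 m and x of scrap_block in the frame of vise between -0.092 and 0.092 m and height (world z) of each of scrap_block, scrap_slug, scrap_angle below 0.068 m and y of scrap_slug in the frame of vise between -0.182 and -0.088 m and x of scrap_slug in the frame of vise between -0.092 and 0.092 m and y of scrap_angle in the frame of vise between -0.182 and -0.088 m and x of scrap_angle in the frame of vise between -0.092 and 0.092 m and distance of probe from where it was at the start of the episode below 0.02 m), for 0.2 s.
2. the brush stands on the bench on its bristles, let go, the probe still in its holder (height (world z) of brush below 0.006 m and angle between brush's own z axis and vertical below 0.12 rad and contact force between the fingers and brush below 0.1 N and linear speed of brush below 0.02 m/s and distance of probe from where it was at the start of the episode below 0.02 m), for 0.2 s.
At the end, for the whole second after the job is handed in: Ends holding: probe in the fingers, at rest, upright within 0.12 rad, tip within 9 mm of the ring's centre, pressing with 2 to 9 N (tip in 1.5 to 8.5 mm); the three scraps lie in the tray; the brush stands on its bristles on the bench (tilt under 0.12 rad), still and let go (y of scrap_block in the frame of vise between -0.182 and -0.088 m and x of scrap_block in the frame of vise between -0.092 and 0.092 m and height (world z) of each of scrap_block, scrap_slug, scrap_angle below 0.068 m and y of scrap_slug in the frame of vise between -0.182 and -0.088 m and x of scrap_slug in the frame of vise between -0.092 and 0.092 m and y of scrap_angle in the frame of vise between -0.182 and -0.088 m and x of scrap_angle in the frame of vise between -0.092 and 0.092 m and height (world z) of brush below 0.006 m and angle between each of brush, probe's own z axis and vertical below 0.12 rad and contact force between the fingers and brush below 0.1 N and linear speed of each of brush, probe below 0.02 m/s and distance between probe_point and mark below 0.009 m and contact force between probe and vise between 2 and 9 N and value of joint plunger between 0.0015 and 0.0085 m and contact force between the fingers and probe above 3 N); the arm keeps its last pose, push and grip.
It fails at once if the gripper or arm touches a scrap piece (contact force between any of the fingers, the arm and scrap_block above 0.5 N or contact force between any of the fingers, the arm and scrap_slug above 0.5 N or contact force between any of the fingers, the arm and scrap_angle above 0.5 N).
It fails at once if the probe is pressed hard on the vise or plate (over 20 N) (contact force between probe and vise above 20 N).
It fails at once if the oil bottle or the tape measure is moved more than 20 mm (distance of any of oil_bottle, tape_measure from where it was at the start of the episode above 0.02 m).
It also fails if it takes over 67 s, if anything falls off the work surface, if the arm or the gripper's body presses on something with over 40 N, if the wrist force passes 120 N, or if a joint passes its speed limit or range.

## Working session

There is one attempt and no reset: what is moved stays moved. The work goes in short steps, Python scripts to look and compute and a tool call to move; the robot and the scene stay as the last step left them, time stands still between calls to the robot, and variables do not carry over. Pictures are saved under pics/ and viewed, at most 11 in all, crops included, and the job is handed in when it is done.

Besides the shell and the picture viewer there is one more tool, called after ">>>" as name(argument=value, ...) on one line, values as JSON. move_arm: Moves the arm, as the interface text tells. Shifts and turns lie within -1 to 1; 1 stands for 20 cm of shift or 4 degrees of turn. Its arguments: {"type":"object","properties":{"series":{"type":"array"},"jaw":{"type":"number"},"newtons":{"type":"number"}},"required":["series"]}

```bash
mkdir -p pics; ls; python3 - <<'E'
from station import monitor, eyes, ticket, manip
import cv2,numpy as np
s=monitor.sense();print(s)
for n in("side","top"):
    im=eyes.camera(n);cv2.imwrite(f"pics/{n}0.png",im[:,:,::-1]);print(eyes.camera_info(n))
E
```

```text
pics
{'t': 0.0, 'joint_positions': array([ 1.26249046e+00,  3.07587714e-01,  1.50764960e+00, -1.40899291e-05,
        1.32838030e+00, -7.34710858e-02]), 'joint_velocities': array([ 8.59543929e-04,  2.46297451e-04,  2.51058959e-03,  4.37932490e-04,
       -9.81078134e-05,  4.84019089e-04]), 'effort': array([-1.05606359e-03, -4.57527673e+01, -2.51925409e+01, -8.31137936e-05,
        1.31854060e-02,  5.91680774e-06]), 'position': array([133.61033159, 558.60453908, 249.38152852]), 'tool_rot': array([ 1.17146029e-01,  9.93114184e-01, -9.95388959e-04, -1.85386542e-04]), 'wrist_force': array([0.15973343, 0.19664808, 0.34882731]), 'moment': array([ 0.04346692, -0.02383702,  0.05059986]), 'grip_force': 0.0, 'grip_width': 85.6635229021068}
{'K': array([[534.78186934,   0.        , 281.60007893],
       [  0.        , 534.78186934, 217.882099  ],
       [  0.        ,   0.        ,   1.        ]]), 'world_from_camera': array([[ 9.94086548e-01,  7.35389758e-02, -7.98996513e-02,
         4.99220415e+02],
       [-1.08590496e-01,  6.71861018e-01, -7.32673786e-01,
        -9.66164061e+02],
       [-1.98618742e-04,  7.37017498e-01,  6.75873634e-01,
         9.73523012e+02],
       [ 0.00000000e+00,  0.00000000e+00,  0.00000000e+00,
         1.00000000e+00]])}
{'K': array([[430.62805364,   0.        , 290.59079139],
       [  0.        , 430.62805364, 210.88486931],
       [  0.        ,   0.        ,   1.        ]]), 'world_from_camera': array([[-6.34362584e-03,  9.88720881e-01, -1.49635484e-01,
         4.48175433e+02],
       [-9.99979859e-01, -6.24226701e-03,  1.14704297e-03,
        -1.10103588e+01],
       [ 2.00040693e-04,  1.49639747e-01,  9.88740566e-01,
         1.07722986e+03],
       [ 0.00000000e+00,  0.00000000e+00,  0.00000000e+00,
         1.00000000e+00]])}
```

View pics/top0.png

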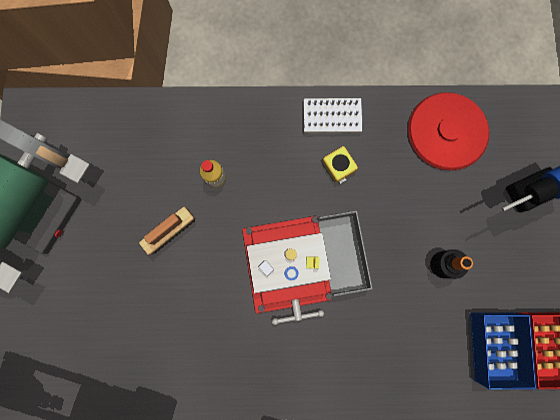

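View pics/side0.png

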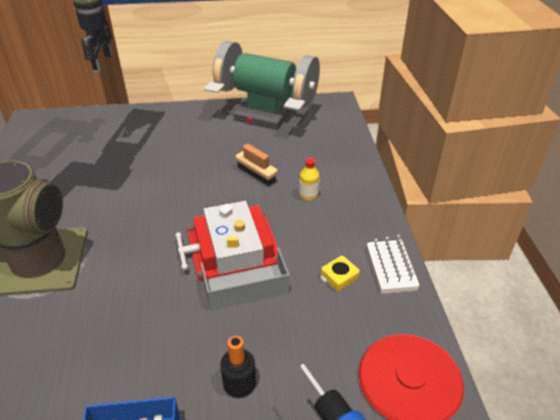

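The top view shows the brush at about (167,230), the plate at (247–330, 235–292) with the block at (266,268), slug (291,254), angle (312,262), ring (291,273), tray at (345,252), and the probe and holder at (450,264). The side view agrees. I'll take enlarged crops to locate edges.

```bash
python3 - <<'E'
import cv2,numpy as np
t=cv2.imread("pics/top0.png");s=cv2.imread("pics/side0.png")
def c(im,x,y,w,h,k):return cv2.resize(im[y:y+h,x:x+w],None,fx=k,fy=k,interpolation=cv2.INTER_CUBIC)
a=np.hstack([c(t,130,200,80,60,5),c(s,225,135,80,60,5)])
b=np.hstack([c(t,235,205,140,105,400/140)[:300],c(s,170,190,140,105,400/140)[:300]])
cv2.imwrite("pics/z.png",np.vstack([a,b]))
E
```

```text
(no output)
```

View pics/z.png

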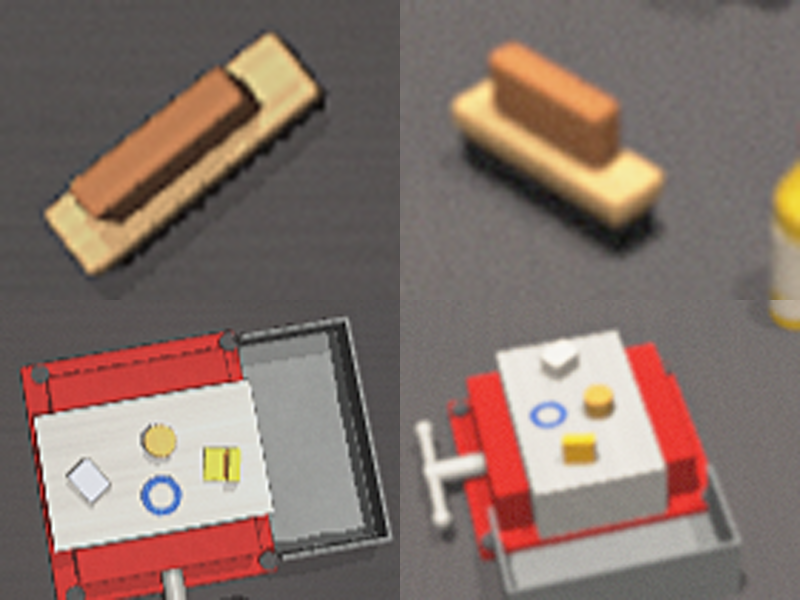

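The crops show the brush's back with its rib, the full plate outline with ring and scraps, and the open tray wall towards the plate. Next I compute the poses from the corners and masks.

```bash
cat > h.py <<'E'
import cv2,numpy as np
from station import monitor, eyes, manip
def ray(n,p):
    i=eyes.camera_info(n);K=i["K"];T=i["world_from_camera"]
    d=np.linalg.inv(K)@[p[0],p[1],1];return T[:3,3],T[:3,:3]@(d*[1,-1,-1])
def plane(n,p,z):
    o,d=ray(n,p);return o+d*(z-o[2])/d[2]
def tri(pt,ps):
    (o,d),(q,e)=ray("top",pt),ray("side",ps)
    a=np.linalg.lstsq(np.c_[d,-e],q-o,rcond=None)[0]
    return (o+a[0]*d+q+a[1]*e)/2, np.linalg.norm(o+a[0]*d-q-a[1]*e)
def blob(im,lo,hi,box):
    x,y,w,h=box;m=cv2.inRange(cv2.cvtColor(im[y:y+h,x:x+w],cv2.COLOR_BGR2HSV),lo,hi)
    k=cv2.connectedComponentsWithStats(m);j=1+np.argmax(k[2][1:,4]);return k[3][j]+[x,y],k[2][j]+[x,y,0,0,0]
E
python3 - <<'E'
from h import *
np.set_printoptions(precision=1,suppress=True)
T=lambda p:np.array([p[0]/5+130,p[1]/5+200]);S=lambda p:np.array([(p[0]-400)/5+225,p[1]/5+135])
T2=lambda p:np.array([p[0]*.35+235,(p[1]-300)*.35+205]);S2=lambda p:np.array([(p[0]-400)*.35+170,(p[1]-300)*.35+190])
print("rib top"); 
for p in[(72,190),(100,215),(248,100),(220,68)]:print(plane("top",T(p),87))
for p in[(490,60),(512,43),(620,100),(600,120)]:print(" side",plane("side",S(p),87))
print("back")
for p in[(272,33),(318,86),(90,268),(47,213)]:print(plane("top",T(p),46))
for p in[(453,100),(663,175),(618,215)]:print(" side",plane("side",S(p),46))
print("plate")
for p in[(35,415),(247,380),(273,513),(57,550)]:print(plane("top",T2(p),70))
for p in[(497,352),(617,332),(664,468),(537,497)]:print(" side",plane("side",S2(p),70))
print("tray outer top corners",plane("top",T2((348,319)),64),plane("top",T2((391,540)),64))
t=cv2.imread("pics/top0.png");s=cv2.imread("pics/side0.png")
a,_=blob(t,(100,80,80),(130,255,255),(235,230,100,70));b,_=blob(s,(100,80,80),(130,255,255),(190,200,80,70))
print("ring",a,b,plane("top",a,70),plane("side",b,70))
a,sa=blob(t,(5,130,120),(20,255,255),(425,240,60,50));b,sb=blob(s,(5,130,120),(20,255,255),(215,325,50,60))
print("probe",a,b,sa,sb)
for p in [(160,440),(222,465),(88,481)]:print("scrap",plane("top",T2(p),90))
x,y,w,h=425,240,60,50
c=lambda im,x,y:cv2.resize(im[y:y+60,x:x+60],(400,400),interpolation=cv2.INTER_CUBIC)
cv2.imwrite("pics/p.png",np.hstack([c(t,422,234),c(s,208,330)]))
E
```

```text
rib top
[537. 325.  87.]
[525.4 311.6  87. ]
[578.3 245.3  87. ]
[593.4 258.8  87. ]
 side [526.7 305.8  87. ]
 side [540.2 321.4  87. ]
 side [597.2 258.9  87. ]
 side [584.4 241.3  87. ]
back
[616.4 245.3  46. ]
[590.3 222.3  46. ]
[503.3 328.7  46. ]
[529.7 350.4  46. ]
 side [504.  326.3  46. ]
 side [619.4 240.8  46. ]
 side [590.7 207.1  46. ]
plate
[520.   89.6  70. ]
[547.6 -84.3  70. ]
[ 439.6 -103.5   70. ]
[411.3  71.   70. ]
 side [413.2  71.2  70. ]
 side [521.3  86.8  70. ]
 side [549.5 -88.7  70. ]
 side [ 444.9 -110.1   70. ]
tray outer top corners [ 598.7 -169.7   64. ] [ 417.3 -199.2   64. ]
ring [291.1 273. ] [221.5 229.7] [455.2 -12.3  70. ] [455.6 -13.1  70. ]
probe [466.  262.6] [235.6 350.6] [460 256  13  14  80] [228 336  16  29 332]
scrap [498.  -12.5  90. ]
scrap [477.8 -61.7  90. ]
scrap [465.9  45.   90. ]
```

View pics/p.png

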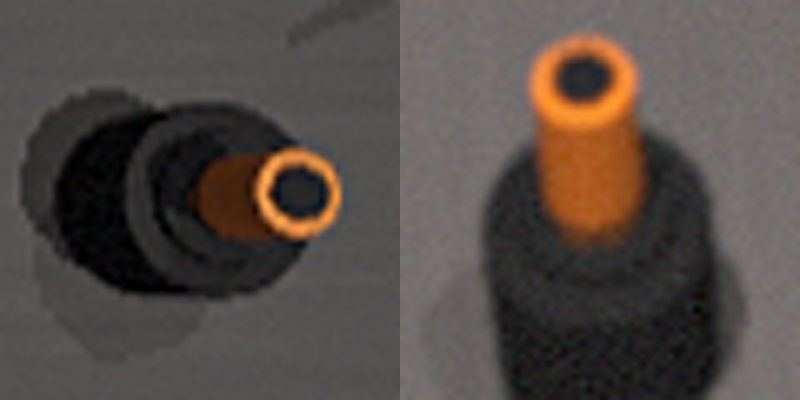

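The probe's orange rim is centred at crop (298,192) in the top view and (185,82) in the side view, i.e. pixels (466.7,262.8) and (235.8,342.3). I'll move above the brush now.

>>> move_arm(series=[{"translation": [-0.2175, -0.0763, 0], "yaw": 0}, {"translation": [-0.2175, -0.0763, 0], "yaw": 0}, {"translation": [-0.2175, -0.0763, 0], "yaw": 0}, {"translation": [-0.2175, -0.0763, 0], "yaw": 0}, {"translation": [-0.2175, -0.0763, 0], "yaw": 0}], jaw=1)

```text
t: 0.6
position: [328.6, 433.1, 250.0]
tool_rot: [0.117, 0.993, -0.0, -0.0]
wrist_force: [1.0, 1.5, 0.4]
grip_width: 85.4
grip_force: 0.0
```

>>> move_arm(series=[{"translation": [-0.2175, -0.0763, 0], "yaw": 0}, {"translation": [-0.2175, -0.0763, 0], "yaw": 0}, {"translation": [-0.2175, -0.0763, 0], "yaw": 0}, {"translation": [-0.2175, -0.0763, 0], "yaw": 0}, {"translation": [-0.2175, -0.0763, 0], "yaw": 0}])

```text
t: 1.1
position: [522.5, 308.2, 249.8]
tool_rot: [0.117, 0.993, -0.0, -0.0]
wrist_force: [0.5, 0.7, 0.5]
grip_width: 85.3
grip_force: 0.0
```

>>> move_arm(series=[{"translation": [-0.2175, -0.0763, 0], "yaw": 0}, {"translation": [0, 0, 0.05], "yaw": 1}, {"translation": [0, 0, 0.05], "yaw": 1}, {"translation": [0, 0, 0.05], "yaw": 1}, {"translation": [0, 0, 0.05], "yaw": 1}])

```text
t: 1.6
position: [560.0, 284.2, 209.2]
tool_rot: [0.256, 0.967, -0.0, -0.001]
wrist_force: [-0.3, 0.3, 0.3]
grip_width: 85.8
grip_force: 0.0
```

>>> move_arm(series=[{"translation": [0, 0, 0.05], "yaw": 1}, {"translation": [0, 0, 0.05], "yaw": 1}, {"translation": [0, 0, 0.05], "yaw": 1}, {"translation": [0, 0, 0.05], "yaw": 1}, {"translation": [0, 0, 0.05], "yaw": 1}])

```text
t: 2.1
position: [559.7, 284.5, 159.3]
tool_rot: [0.42, 0.908, -0.0, -0.0]
wrist_force: [-0.2, 0.2, -0.1]
grip_width: 85.5
grip_force: 0.0
```

```bash
cat >> h.py <<'E'
def pose():
    s=monitor.sense();x,y,z,w=s["tool_rot"];from scipy.spatial.transform import Rotation as R
    M=R.from_quat(s["tool_rot"]).as_matrix();return s,M
def go(p,deg=None):
    "needed shift in tool axes (units) and yaw (units) to world p and tool-y angle deg"
    s,M=pose();th=np.degrees(np.arctan2(M[1,1],M[0,1]))
    d=M.T@(np.array(p)-s["position"])/200
    print("t",round(s["t"],2),"pos",s["position"].round(1),"th",th.round(2),"tilt",np.degrees(np.arccos(-M[2,2])).round(2),"F",s["wrist_force"].round(1),"M",s["moment"].round(2),"w",round(s["grip_width"],1),"gf",round(s["grip_force"],1),"q6",s["joint_positions"][5].round(2))
    print("shift units",d.round(4),"yaw units",None if deg is None else round((th-deg)/4,3))
E
python3 -c "
from h import *
go([560,284,72],40)
P=lambda p:np.array(p)
print(plane('top',(466.7,262.8),143),plane('side',(235.75,342.3),143),tri((466.7,262.8),(235.75,342.3)))
print(plane('top',(209,167),110),plane('side',(310,163),120))
t=eyes.camera('top');cv2.imwrite('pics/b.png',cv2.resize(t[190:290,110:230,::-1],None,fx=5,fy=5))"
```

```text
t 2.1 pos [559.7 284.5 159.3] th 40.38 tilt 0.07 F [-0.2  0.2 -0.1] M [ 0.03 -0.03  0.09] w 85.5 gf 0.0 q6 -0.3
shift units [-2.800e-03 -1.000e-04  4.367e-01] yaw units 0.095
[ 474.0152168  -390.88815981  143.        ] [ 477.22699657 -392.10332719  143.        ] (array([ 475.62216701, -391.32426903,  141.74878019]), np.float64(3.147936000908527))
[698.14448933 175.45757776 110.        ] [698.63231491 165.50587487 120.        ]
```

View pics/b.png

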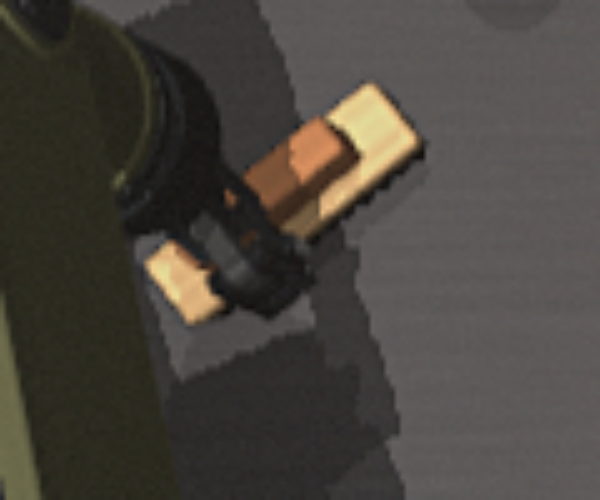

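The jaws straddle the rib (crop about 260,230), aligned across it. I'll descend and grip.

>>> move_arm(series=[{"translation": [0, 0, 0.2], "yaw": 0.1}, {"translation": [0, 0, 0.13], "yaw": 0}, {"translation": [0, 0, 0.07], "yaw": 0}, {"translation": [0, 0, 0.035], "yaw": 0}])

```text
t: 2.55
position: [559.3, 284.3, 71.8]
tool_rot: [0.421, 0.907, -0.001, -0.001]
wrist_force: [-0.8, 0.1, 0.8]
grip_width: 85.5
grip_force: 0.0
```

>>> move_arm(series=[{"translation": [0, 0, 0], "yaw": 0}, {"translation": [0, 0, 0], "yaw": 0}, {"translation": [0, 0, 0], "yaw": 0}, {"translation": [0, 0, 0], "yaw": 0}, {"translation": [0, 0, 0], "yaw": 0}], jaw=0, newtons=80)

```text
t: 3.05
position: [560.8, 285.0, 74.4]
tool_rot: [0.421, 0.907, 0.001, 0.001]
wrist_force: [0.6, 0.3, 2.3]
grip_width: 21.1
grip_force: 80.0
```

>>> move_arm(series=[{"translation": [0, 0, 0], "yaw": 0}, {"translation": [0, 0, 0], "yaw": 0}])

```text
t: 3.25
position: [560.9, 285.0, 74.4]
tool_rot: [0.421, 0.907, 0.001, 0.001]
wrist_force: [-0.2, 0.5, 6.5]
grip_width: 20.9
grip_force: 80.5
```

```bash
python3 -c "
from h import *
go([560,284,222],99.1)"
```

```text
t 3.25 pos [560.9 285.   74.4] th 40.15 tilt 0.12 F [-0.2  0.5  6.5] M [-0.01  0.1  -0.01] w 20.9 gf 80.5 q6 -0.3
shift units [-0.0015 -0.0051 -0.7381] yaw units -14.738
```

>>> move_arm(series=[{"translation": [0, 0, -0.05], "yaw": 0}, {"translation": [0, 0, -0.06], "yaw": -0.74}, {"translation": [0, 0, -0.06], "yaw": -1}, {"translation": [0, 0, -0.06], "yaw": -1}, {"translation": [0, 0, -0.06], "yaw": -1}])

```text
t: 3.75
position: [559.4, 284.3, 131.5]
tool_rot: [0.298, 0.954, -0.001, -0.001]
wrist_force: [-0.8, 0.6, -2.9]
grip_width: 21.0
grip_force: 79.4
```

>>> move_arm(series=[{"translation": [0, 0, -0.06], "yaw": -1}, {"translation": [0, 0, -0.06], "yaw": -1}, {"translation": [0, 0, -0.06], "yaw": -1}, {"translation": [0, 0, -0.06], "yaw": -1}, {"translation": [0, 0, -0.06], "yaw": -1}])

```text
t: 4.25
position: [559.3, 284.3, 191.5]
tool_rot: [0.128, 0.992, -0.0, -0.001]
wrist_force: [-0.6, 0.4, -2.3]
grip_width: 21.0
grip_force: 79.4
```

>>> move_arm(series=[{"translation": [0, 0, -0.05], "yaw": -1}, {"translation": [0, 0, -0.05], "yaw": -1}, {"translation": [0, 0, -0.05], "yaw": -1}, {"translation": [0, 0, 0], "yaw": -1}, {"translation": [0, 0, 0], "yaw": -1}])

```text
t: 4.75
position: [559.6, 284.5, 221.6]
tool_rot: [-0.046, 0.999, -0.0, -0.0]
wrist_force: [1.1, 0.5, -1.9]
grip_width: 21.4
grip_force: 79.4
```

```bash
python3 -c "
from h import *
go([462.3,105.5,147],99.1)"
```

```text
t 4.75 pos [559.6 284.5 221.6] th 95.27 tilt 0.04 F [ 1.1  0.5 -1.9] M [-0.03  0.01 -0.03] w 21.4 gf 79.4 q6 -1.26
shift units [ 0.5666 -0.8461  0.3736] yaw units -0.956
```

>>> move_arm(series=[{"translation": [0.1133, -0.1692, 0], "yaw": 0}, {"translation": [0.1133, -0.1692, 0], "yaw": 0}, {"translation": [0.1133, -0.1692, 0], "yaw": 0}, {"translation": [0.1133, -0.1692, 0], "yaw": 0}, {"translation": [0.1133, -0.1692, 0], "yaw": 0}])

```text
t: 5.25
position: [460.6, 104.7, 221.2]
tool_rot: [-0.045, 0.999, -0.0, -0.001]
wrist_force: [1.2, -0.5, -1.9]
grip_width: 21.1
grip_force: 79.5
```

>>> move_arm(series=[{"translation": [0, 0, 0], "yaw": -0.956}, {"translation": [0, 0, 0.15], "yaw": 0}, {"translation": [0, 0, 0.13], "yaw": 0}, {"translation": [0, 0, 0.065], "yaw": 0}, {"translation": [0, 0, 0], "yaw": 0}])

```text
t: 5.75
position: [459.9, 105.6, 150.5]
tool_rot: [-0.078, 0.997, -0.0, -0.003]
wrist_force: [-0.4, 0.1, -1.5]
grip_width: 20.6
grip_force: 79.5
```

```bash
python3 -c "
from h import *
go([462.3,105.5,147],99.1)
t=eyes.camera('top');s=eyes.camera('side')
c=lambda im,x,y:cv2.resize(im[y:y+120,x:x+120,::-1],(400,400),interpolation=cv2.INTER_CUBIC)
cv2.imwrite('pics/c.png',np.hstack([c(t,205,200),c(s,170,150)]))"
```

```text
t 5.75 pos [459.9 105.6 150.5] th 98.92 tilt 0.34 F [-0.4  0.1 -1.5] M [ 0.01 -0.01  0.02] w 20.6 gf 79.5 q6 -1.59
shift units [-0.0118 -0.0024  0.0172] yaw units -0.044
```

View pics/c.png

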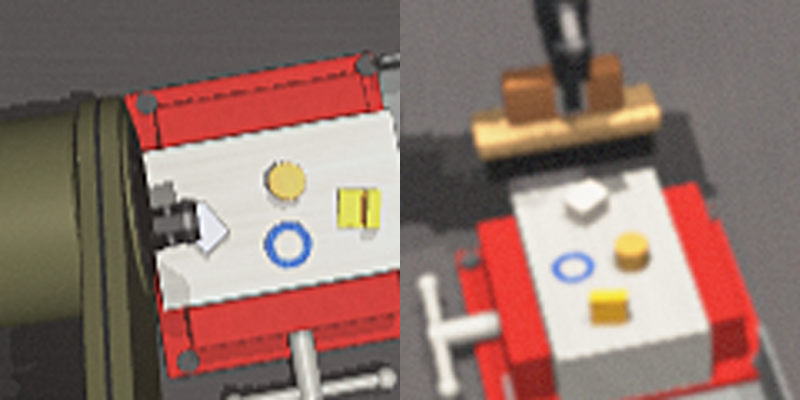

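The brush is level behind the plate, square to it, with the block about (205,230) ahead. Now I lower to 2–3 mm clearance and sweep.

>>> move_arm(series=[{"translation": [-0.01, 0, 0.018], "yaw": -0.05}, {"translation": [0, -0.06, 0], "yaw": 0}, {"translation": [0, -0.06, 0], "yaw": 0}, {"translation": [0, -0.06, 0], "yaw": 0}, {"translation": [0, -0.06, 0], "yaw": 0}])

```text
t: 6.35
position: [472.2, 57.6, 149.0]
tool_rot: [-0.079, 0.997, -0.0, 0.0]
wrist_force: [-0.3, 0.2, -1.0]
grip_width: 21.0
grip_force: 79.6
```

>>> move_arm(series=[{"translation": [0, -0.06, 0], "yaw": 0}, {"translation": [0, -0.06, 0], "yaw": 0}, {"translation": [0, -0.06, 0], "yaw": 0}, {"translation": [0, -0.06, 0], "yaw": 0}, {"translation": [0, -0.06, 0], "yaw": 0}])

```text
t: 6.85
position: [481.5, -1.2, 148.7]
tool_rot: [-0.08, 0.997, 0.0, -0.0]
wrist_force: [-0.1, 0.7, -1.2]
grip_width: 21.3
grip_force: 79.6
```

```bash
python3 -c "
from h import *
go([495.5,-101.8,147],99.1)
t=eyes.camera('top');s=eyes.camera('side')
c=lambda im,x,y:cv2.resize(im[y:y+120,x:x+120,::-1],(400,400),interpolation=cv2.INTER_CUBIC)
cv2.imwrite('pics/d.png',np.hstack([c(t,255,200),c(s,180,180)]))"
```

```text
t 6.85 pos [481.5  -1.2 148.7] th 99.12 tilt 0.02 F [-0.1  0.7 -1.2] M [ 0.16 -0.01 -0.01] w 21.3 gf 79.6 q6 -1.82
shift units [ 0.0106 -0.5076  0.0082] yaw units 0.005
```

View pics/d.png

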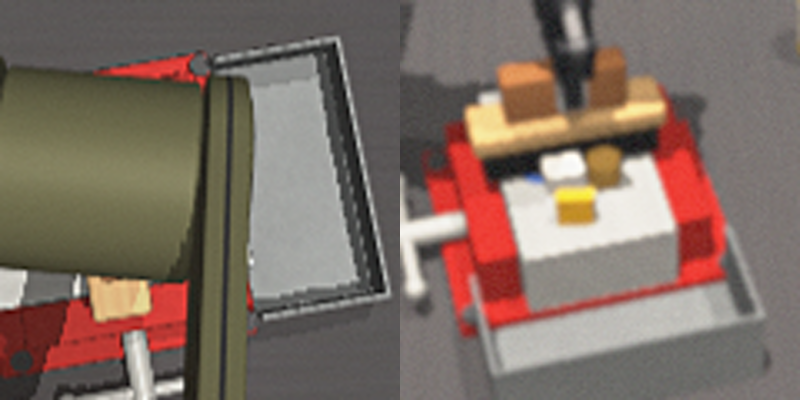

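All three pieces are ahead of the bristles, block and slug against the brush (crop 565,170 and 605,165) and the angle at (575,205). I continue over the edge.

>>> move_arm(series=[{"translation": [0.002, -0.06, 0.004], "yaw": 0}, {"translation": [0.002, -0.06, 0], "yaw": 0}, {"translation": [0.002, -0.06, 0], "yaw": 0}, {"translation": [0.002, -0.06, 0], "yaw": 0}, {"translation": [0.002, -0.06, 0], "yaw": 0}])

```text
t: 7.45
position: [489.1, -60.9, 147.9]
tool_rot: [-0.08, 0.997, -0.0, -0.0]
wrist_force: [1.2, 0.6, -0.8]
grip_width: 21.0
grip_force: 79.6
```

>>> move_arm(series=[{"translation": [0, -0.06, 0], "yaw": 0}, {"translation": [0, -0.06, 0], "yaw": 0}, {"translation": [0, -0.06, 0], "yaw": 0}, {"translation": [0, -0.04, 0], "yaw": 0}, {"translation": [0, 0, 0], "yaw": 0}])

```text
t: 7.95
position: [496.5, -104.6, 147.9]
tool_rot: [-0.079, 0.997, -0.0, 0.0]
wrist_force: [-0.9, 0.6, -1.8]
grip_width: 21.1
grip_force: 79.6
```

```bash
python3 -c "
from h import *
go([495.5,-101.8,147],99.1)
t=eyes.camera('top');s=eyes.camera('side')
c=lambda im,x,y:cv2.resize(im[y:y+120,x:x+120,::-1],(400,400),interpolation=cv2.INTER_CUBIC)
cv2.imwrite('pics/e.png',np.hstack([c(t,275,200),c(s,180,190)]))"
```

```text
t 7.95 pos [ 496.5 -104.6  147.9] th 99.05 tilt 0.04 F [-0.9  0.6 -1.8] M [-0.02  0.02  0.  ] w 21.1 gf 79.6 q6 -2.02
shift units [0.0026 0.0147 0.0047] yaw units -0.013
```

View pics/e.png

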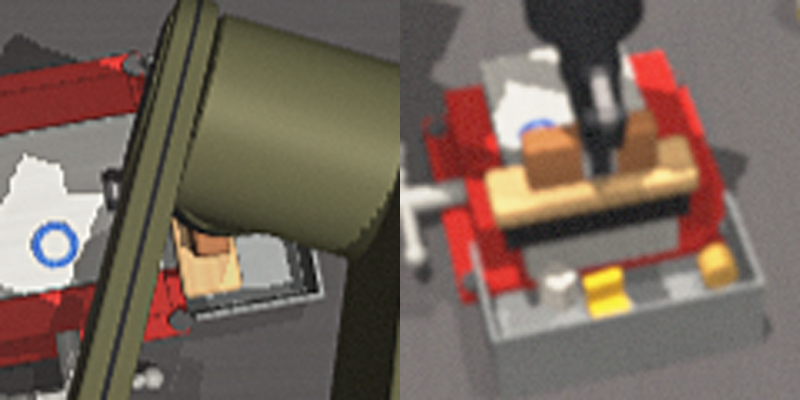

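All three pieces lie in the tray (crop about (555,290), (605,290), (715,265)). I lift and carry the brush back to open bench near (470,230).

>>> move_arm(series=[{"translation": [0, 0, -0.15], "yaw": 0}, {"translation": [0, 0, -0.15], "yaw": 0}, {"translation": [-0.0165, 0.2091, 0], "yaw": 0}, {"translation": [-0.0165, 0.2091, 0], "yaw": 0}, {"translation": [-0.0165, 0.2091, 0], "yaw": 0}])

```text
t: 8.55
position: [485.3, 23.7, 208.3]
tool_rot: [-0.079, 0.997, 0.0, 0.0]
wrist_force: [0.9, -0.1, -1.0]
grip_width: 20.9
grip_force: 79.6
```

>>> move_arm(series=[{"translation": [-0.0165, 0.2091, 0], "yaw": 0}, {"translation": [-0.0165, 0.2091, 0], "yaw": 0}, {"translation": [-0.0165, 0.2091, 0], "yaw": 0}, {"translation": [-0.0165, 0.2091, 0], "yaw": 0}, {"translation": [-0.0165, 0.2091, 0], "yaw": 0}])

```text
t: 9.05
position: [467.8, 233.4, 207.9]
tool_rot: [-0.08, 0.997, 0.0, -0.0]
wrist_force: [0.6, 0.1, -1.8]
grip_width: 20.6
grip_force: 79.6
```

>>> move_arm(series=[{"translation": [0, 0, 0.2], "yaw": 0}, {"translation": [0, 0, 0.2], "yaw": 0}, {"translation": [0, 0, 0.14], "yaw": 0}, {"translation": [0, 0, 0.07], "yaw": 0}, {"translation": [0, 0, 0.02], "yaw": 0}])

```text
t: 9.55
position: [466.9, 231.2, 79.9]
tool_rot: [-0.08, 0.997, -0.001, -0.002]
wrist_force: [-0.6, 0.6, -2.2]
grip_width: 20.8
grip_force: 79.6
```

```bash
python3 -c "
from h import *
go([470,230,74.4],99.1)"
```

```text
t 9.55 pos [466.9 231.2  79.9] th 99.19 tilt 0.27 F [-0.6  0.6 -2.2] M [-0.01  0.    0.04] w 20.8 gf 79.6 q6 -1.35
shift units [-0.0147 -0.0082  0.0274] yaw units 0.023
```

>>> move_arm(series=[{"translation": [0, 0, 0.015], "yaw": 0}, {"translation": [0, 0, 0.012], "yaw": 0}, {"translation": [0, 0, 0.003], "yaw": 0}, {"translation": [0, 0, 0], "yaw": 0}])

```text
t: 9.95
position: [469.5, 231.4, 76.6]
tool_rot: [-0.08, 0.997, 0.0, 0.001]
wrist_force: [-1.2, -0.3, -1.3]
grip_width: 20.5
grip_force: 79.6
```

>>> move_arm(series=[{"translation": [0, 0, 0], "yaw": 0}, {"translation": [0, 0, 0], "yaw": 0}, {"translation": [0, 0, 0], "yaw": 0}, {"translation": [0, 0, 0], "yaw": 0}, {"translation": [0, 0, 0], "yaw": 0}], jaw=1)

```text
t: 10.45
position: [469.0, 231.2, 76.0]
tool_rot: [-0.08, 0.997, 0.0, 0.0]
wrist_force: [-0.0, -0.7, -0.2]
grip_width: 85.4
grip_force: 0.0
```

>>> move_arm(series=[{"translation": [0, 0, 0], "yaw": 0}, {"translation": [0, 0, -0.1], "yaw": 0}, {"translation": [0, 0, -0.2], "yaw": 0}, {"translation": [0, 0, -0.25], "yaw": 0}, {"translation": [0, 0, -0.25], "yaw": 0}])

```text
t: 10.95
position: [468.2, 231.0, 237.0]
tool_rot: [-0.08, 0.997, -0.0, -0.001]
wrist_force: [0.4, 0.1, -0.8]
grip_width: 85.4
grip_force: 0.0
```

```bash
python3 -c "
from h import *
go([475.6,-391.5,240],99.1)
t=eyes.camera('top');s=eyes.camera('side')
c=lambda im,x,y:cv2.resize(im[y:y+120,x:x+120,::-1],(400,400),interpolation=cv2.INTER_CUBIC)
cv2.imwrite('pics/f.png',np.hstack([c(t,140,200),c(s,180,120)]))"
```

```text
t 10.95 pos [468.2 231.  237. ] th 99.13 tilt 0.1 F [ 0.4  0.1 -0.8] M [ 0.02 -0.05 -0.02] w 85.4 gf 0.0 q6 -1.35
shift units [ 0.4576 -3.0788 -0.0129] yaw units 0.007
```

View pics/f.png

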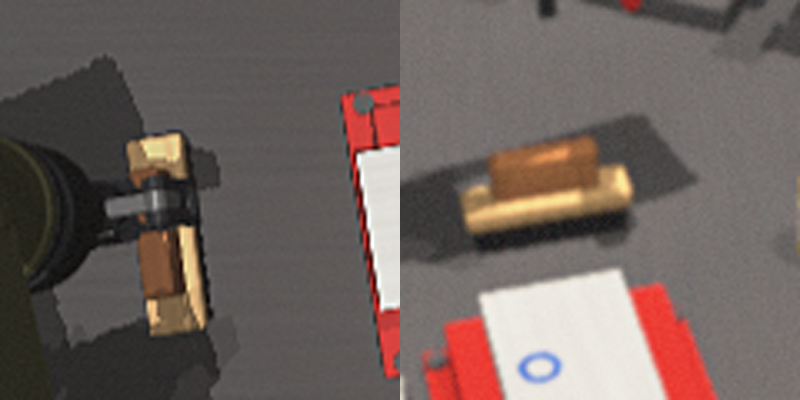

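The brush stands upright on the bench (crop (165,235) top, (545,200) side), free of the fingers. Next, over to the probe, turning the wrist back to keep it off its limit.

>>> move_arm(series=[{"translation": [0, 0, 0], "yaw": 1}, {"translation": [0, 0, 0], "yaw": 1}, {"translation": [0, 0, 0], "yaw": 1}, {"translation": [0, 0, 0], "yaw": 1}, {"translation": [0, 0, 0], "yaw": 1}])

```text
t: 11.55
position: [468.4, 231.0, 235.1]
tool_rot: [0.096, 0.995, -0.0, -0.001]
wrist_force: [-0.2, -0.8, 1.2]
grip_width: 85.3
grip_force: 0.0
```

>>> move_arm(series=[{"translation": [0, 0, 0], "yaw": 1}, {"translation": [0, 0, 0], "yaw": 1}, {"translation": [0, 0, 0], "yaw": 1}, {"translation": [0, 0, 0], "yaw": 1}, {"translation": [0, 0, 0], "yaw": 1}])

```text
t: 12.05
position: [468.4, 231.0, 235.0]
tool_rot: [0.268, 0.964, -0.0, -0.001]
wrist_force: [0.5, 1.2, 0.1]
grip_width: 85.3
grip_force: 0.0
```

>>> move_arm(series=[{"translation": [-0.1164, -0.1894, 0], "yaw": 0}, {"translation": [-0.1164, -0.1894, 0], "yaw": 0}, {"translation": [-0.1164, -0.1894, 0], "yaw": 0}, {"translation": [-0.1164, -0.1894, 0], "yaw": 0}, {"translation": [-0.1164, -0.1894, 0], "yaw": 0}])

```text
t: 12.55
position: [471.0, 7.4, 235.2]
tool_rot: [0.266, 0.964, -0.0, -0.0]
wrist_force: [0.4, -0.1, -0.1]
grip_width: 85.4
grip_force: 0.0
```

>>> move_arm(series=[{"translation": [-0.1164, -0.1894, 0], "yaw": 0}, {"translation": [-0.1164, -0.1894, 0], "yaw": 0}, {"translation": [-0.1164, -0.1894, 0], "yaw": 0}, {"translation": [-0.1164, -0.1894, 0], "yaw": 0}, {"translation": [-0.1164, -0.1894, 0], "yaw": 0}])

```text
t: 13.05
position: [473.7, -215.0, 235.2]
tool_rot: [0.266, 0.964, 0.0, -0.0]
wrist_force: [0.8, 0.9, -0.4]
grip_width: 85.7
grip_force: 0.0
```

>>> move_arm(series=[{"translation": [-0.1164, -0.1894, 0], "yaw": 0}, {"translation": [-0.1164, -0.1894, 0], "yaw": 0}, {"translation": [-0.1164, -0.1894, 0], "yaw": 0}, {"translation": [-0.1164, -0.1894, 0], "yaw": 0}, {"translation": [0, 0, 0], "yaw": 0}])

```text
t: 13.55
position: [476.4, -397.2, 234.6]
tool_rot: [0.268, 0.963, -0.002, 0.001]
wrist_force: [0.6, -0.3, 0.4]
grip_width: 85.5
grip_force: 0.0
```

```bash
python3 -c "
from h import *
go([475.6,-391.5,122],59.1)"
```

```text
t 13.55 pos [ 476.4 -397.2  234.6] th 58.88 tilt 0.18 F [ 0.6 -0.3  0.4] M [ 0.    0.03 -0.03] w 85.5 gf 0.0 q6 -1.79
shift units [0.0192 0.0236 0.563 ] yaw units -0.056
```

>>> move_arm(series=[{"translation": [0, 0, 0], "yaw": 0}, {"translation": [0, 0, 0.1], "yaw": 0}, {"translation": [0, 0, 0], "yaw": 0}])

```text
t: 13.85
position: [475.0, -388.3, 213.2]
tool_rot: [0.266, 0.964, 0.002, -0.003]
wrist_force: [-0.4, 0.2, 0.2]
grip_width: 85.0
grip_force: 0.0
```

```bash
python3 -c "
from h import *
go([475.6,-391.5,122],59.1)"
```

```text
t 13.85 pos [ 475.  -388.3  213.2] th 59.19 tilt 0.37 F [-0.4  0.2  0.2] M [ 0.01  0.06 -0.01] w 85.0 gf 0.0 q6 -1.79
shift units [-0.0134 -0.013   0.456 ] yaw units 0.022
```

>>> move_arm(series=[{"translation": [0, 0, 0.15], "yaw": 0}, {"translation": [0, 0, 0.15], "yaw": 0}, {"translation": [0, 0, 0.1], "yaw": 0}, {"translation": [0, 0, 0.055], "yaw": 0}, {"translation": [0, 0, 0], "yaw": 0}])

```text
t: 14.35
position: [476.0, -389.5, 123.7]
tool_rot: [0.266, 0.964, 0.001, -0.002]
wrist_force: [-0.5, -0.6, -0.8]
grip_width: 85.7
grip_force: 0.0
```

```bash
python3 -c "
from h import *
go([475.6,-391.5,122],59.1)"
```

```text
t 14.35 pos [ 476.  -389.5  123.7] th 59.19 tilt 0.2 F [-0.5 -0.6 -0.8] M [-0.02  0.03  0.03] w 85.7 gf 0.0 q6 -1.79
shift units [-0.0037 -0.0097  0.0086] yaw units 0.023
```

Now close on the grip.

>>> move_arm(series=[{"translation": [-0.003, -0.006, 0.005], "yaw": 0}, {"translation": [0, 0, 0], "yaw": 0}, {"translation": [0, 0, 0], "yaw": 0}, {"translation": [0, 0, 0], "yaw": 0}, {"translation": [0, 0, 0], "yaw": 0}], jaw=0, newtons=60)

```text
t: 14.85
position: [477.1, -392.8, 125.0]
tool_rot: [0.266, 0.964, -0.0, 0.001]
wrist_force: [0.4, 0.9, 4.1]
grip_width: 27.1
grip_force: 58.7
```

>>> move_arm(series=[{"translation": [0, 0, 0], "yaw": 0}, {"translation": [0, 0, 0], "yaw": 0}, {"translation": [0, 0, 0], "yaw": 0}])

```text
t: 15.15
position: [477.0, -392.8, 125.0]
tool_rot: [0.266, 0.964, -0.0, 0.001]
wrist_force: [-0.1, 1.8, 5.8]
grip_width: 26.5
grip_force: 58.7
```

```bash
python3 -c "
from h import *
go([475.6,-391.5,222],59.1)"
```

```text
t 15.15 pos [ 477.  -392.8  125. ] th 59.13 tilt 0.1 F [-0.1  1.8  5.8] M [ 0.19  0.01 -0.03] w 26.5 gf 58.7 q6 -1.79
shift units [ 0.0085  0.0017 -0.4851] yaw units 0.006
```

>>> move_arm(series=[{"translation": [0, 0, -0.05], "yaw": 0}, {"translation": [0, 0, -0.12], "yaw": 0}, {"translation": [0, 0, -0.2], "yaw": 0}, {"translation": [0, 0, -0.2], "yaw": 0}, {"translation": [0, 0, 0], "yaw": 0}])

```text
t: 15.65
position: [479.0, -395.2, 244.5]
tool_rot: [0.266, 0.964, -0.003, 0.005]
wrist_force: [1.2, -1.1, -1.2]
grip_width: 26.6
grip_force: 59.8
```

>>> move_arm(series=[{"translation": [0.1068, 0.1575, 0], "yaw": 0}, {"translation": [0.1068, 0.1575, 0], "yaw": 0}, {"translation": [0.1068, 0.1575, 0], "yaw": 0}, {"translation": [0.1068, 0.1575, 0], "yaw": 0}, {"translation": [0.1068, 0.1575, 0], "yaw": 0}])

```text
t: 16.15
position: [464.3, -200.9, 236.8]
tool_rot: [0.266, 0.964, 0.0, -0.001]
wrist_force: [-0.1, -0.6, -3.0]
grip_width: 26.7
grip_force: 59.9
```

>>> move_arm(series=[{"translation": [0.1068, 0.1575, 0], "yaw": 0}, {"translation": [0.1068, 0.1575, 0], "yaw": 0}, {"translation": [0.1068, 0.1575, 0], "yaw": 0}, {"translation": [0.1068, 0.1575, 0], "yaw": 0}, {"translation": [0.1068, 0.1575, 0], "yaw": 0}])

```text
t: 16.65
position: [453.5, -11.2, 237.0]
tool_rot: [0.266, 0.964, -0.0, -0.001]
wrist_force: [0.8, -0.0, -2.5]
grip_width: 26.9
grip_force: 59.9
```

>>> move_arm(series=[{"translation": [0, 0, 0.1], "yaw": 0}, {"translation": [0, 0, 0.05], "yaw": 0}, {"translation": [0, 0, 0], "yaw": 0}, {"translation": [0, 0, 0], "yaw": 0}, {"translation": [0, 0, 0], "yaw": 0}])

```text
t: 17.15
position: [455.3, -13.4, 208.3]
tool_rot: [0.267, 0.964, -0.0, 0.0]
wrist_force: [-1.0, 0.7, -2.6]
grip_width: 26.8
grip_force: 60.1
```

```bash
python3 -c "
from h import *
go([455.4,-12.7,185],59.1)
t=eyes.camera('top');s=eyes.camera('side')
c=lambda im,x,y:cv2.resize(im[y:y+80,x:x+80,::-1],(400,400),interpolation=cv2.INTER_CUBIC)
cv2.imwrite('pics/g0.png',s[:,:,::-1]);cv2.imwrite('pics/gt.png',t[:,:,::-1])
cv2.imwrite('pics/g.png',np.hstack([c(t,255,230),c(s,185,175)]))"
```

```text
t 17.15 pos [455.3 -13.4 208.3] th 59.05 tilt 0.04 F [-1.   0.7 -2.6] M [ 0.    0.03 -0.03] w 26.8 gf 60.1 q6 -1.15
shift units [0.0014 0.0033 0.1163] yaw units -0.014
```

View pics/g.png

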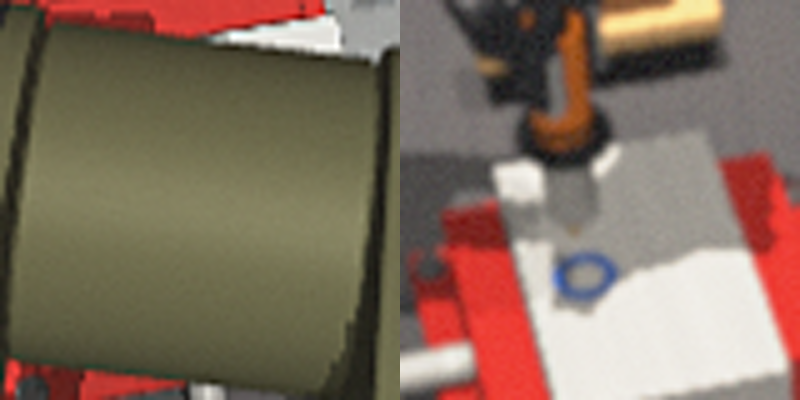

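The side view shows the probe upright with its tip at crop (573,233), above and slightly left of the ring centre (585,277). I'll compute the offset.

```bash
python3 -c "
from h import *
for p in[(172,233),(173,237)]:print(plane('side',(p[0]/5+185-.1,p[1]/5+175),99).round(1))
print(plane('side',(185/5+185,277/5+175),70).round(1))
print('bottom of barrel',plane('side',((573-400)/5+185,222/5+175),113).round(1))"
```

```text
[452.5 -15.   99. ]
[452.9 -17.9  99. ]
[456.7 -15.8  70. ]
bottom of barrel [454.1 -22.6 113. ]
```

>>> move_arm(series=[{"translation": [-0.012, 0.004, 0.05], "yaw": 0}, {"translation": [0, 0, 0.05], "yaw": 0}, {"translation": [0, 0, 0.02], "yaw": 0}, {"translation": [0, 0, 0], "yaw": 0}, {"translation": [0, 0, 0], "yaw": 0}])

```text
t: 17.75
position: [457.1, -13.1, 183.6]
tool_rot: [0.266, 0.964, -0.0, -0.0]
wrist_force: [-0.1, -0.4, -2.1]
grip_width: 26.5
grip_force: 60.2
```

>>> move_arm(series=[{"translation": [0, 0, 0.01], "yaw": 0}, {"translation": [0, 0, 0.01], "yaw": 0}, {"translation": [0, 0, 0.01], "yaw": 0}, {"translation": [0, 0, 0], "yaw": 0}, {"translation": [0, 0, 0], "yaw": 0}])

```text
t: 18.25
position: [457.4, -13.1, 178.1]
tool_rot: [0.266, 0.964, 0.0, 0.0]
wrist_force: [-0.5, -0.2, -0.2]
grip_width: 26.6
grip_force: 60.2
```

```bash
python3 -c "
from h import *
go([457.8,-13.2,174],59.1)
s=eyes.camera('side')
cv2.imwrite('pics/h.png',cv2.resize(s[175:255,185:265,::-1],(600,600),interpolation=cv2.INTER_CUBIC))
go([457.8,-13.2,174],59.1)"
```

```text
t 18.25 pos [457.4 -13.1 178.1] th 59.13 tilt 0.02 F [-0.5 -0.2 -0.2] M [ 0.04 -0.02  0.02] w 26.6 gf 60.2 q6 -1.15
shift units [-0.0018  0.0005  0.0204] yaw units 0.009
t 18.3 pos [457.5 -13.1 178.1] th 59.13 tilt 0.03 F [-0.5  0.2 -0.7] M [ 0.05 -0.03 -0.01] w 26.7 gf 60.2 q6 -1.15
shift units [-0.0017  0.0004  0.0206] yaw units 0.008
```

View pics/h.png

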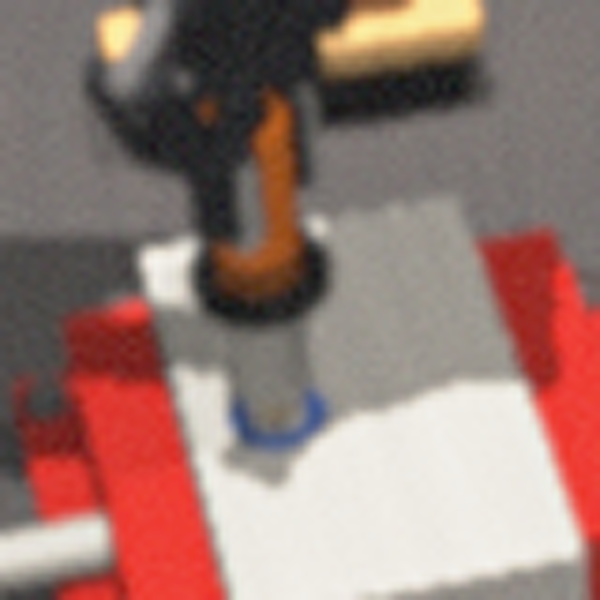

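The tip is within the ring (tip about (277,418), ring centre (279,416)) and has just touched, at about 2 N. I press about 3.5 mm further.

>>> move_arm(series=[{"translation": [0, 0, 0.005], "yaw": 0}, {"translation": [0, 0, 0.005], "yaw": 0}, {"translation": [0, 0, 0.005], "yaw": 0}, {"translation": [0, 0, 0], "yaw": 0}, {"translation": [0, 0, 0], "yaw": 0}])

```text
t: 18.8
position: [457.5, -13.1, 175.1]
tool_rot: [0.266, 0.964, 0.0, 0.0]
wrist_force: [-0.3, 0.3, 2.5]
grip_width: 26.4
grip_force: 60.3
```

```bash
python3 -c "
from h import *
for i in range(4):
    go([457.8,-13.2,174],59.1);eyes.camera('side')"
```

```text
t 18.8 pos [457.5 -13.1 175.1] th 59.13 tilt 0.03 F [-0.3  0.3  2.5] M [-0.    0.04 -0.07] w 26.4 gf 60.3 q6 -1.15
shift units [-0.0016  0.0004  0.0055] yaw units 0.008
t 18.85 pos [457.5 -13.1 175.1] th 59.13 tilt 0.03 F [ 0.4 -0.1  2.8] M [ 0.09 -0.02 -0.02] w 26.8 gf 60.4 q6 -1.15
shift units [-0.0016  0.0004  0.0055] yaw units 0.007
t 18.9 pos [457.4 -13.1 175.1] th 59.13 tilt 0.03 F [0.  0.  0.7] M [ 0.01  0.02 -0.04] w 26.5 gf 60.4 q6 -1.15
shift units [-0.0017  0.0006  0.0053] yaw units 0.007
t 18.95 pos [457.4 -13.1 175.1] th 59.13 tilt 0.03 F [1.4 0.4 1.9] M [ 0.05 -0.03  0.  ] w 26.7 gf 60.4 q6 -1.15
shift units [-0.0018  0.0005  0.0053] yaw units 0.008
```

>>> move_arm(series=[{"translation": [0, 0, 0.003], "yaw": 0}, {"translation": [0, 0, 0], "yaw": 0}, {"translation": [0, 0, 0], "yaw": 0}, {"translation": [0, 0, 0], "yaw": 0}, {"translation": [0, 0, 0], "yaw": 0}])

```text
t: 19.5
position: [457.4, -13.1, 174.4]
tool_rot: [0.266, 0.964, 0.0, 0.0]
wrist_force: [1.1, -0.4, 3.1]
grip_width: 26.7
grip_force: 60.4
```

```bash
python3 -c "
from h import *
from station import ticket
go([457.8,-13.2,174],59.1)
print(ticket.finish_job())"
```

```text
t 19.5 pos [457.4 -13.1 174.4] th 59.13 tilt 0.02 F [ 1.1 -0.4  3.1] M [ 0.08 -0.08 -0.02] w 26.7 gf 60.4 q6 -1.15
shift units [-0.0019  0.0006  0.0019] yaw units 0.007
the job is handed in; nothing more can be done
None
```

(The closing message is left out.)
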